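# Index the bench magnifier over the filter

## Task

Bring the bench magnifier's lens over the black-rimmed round filter: hook a fingertip under the red pull ring and lift the spring index pin out of its hole, swing the arm one hole over so that the lens stands above the filter, and let the pin drop fully home there. Work with the fingers' outside only, without pinching or forcing the ring, and leave the filter, the yellow carton, the brass weight and the eyepiece where they stand.

Things in the scene. Friction and masses are not known exactly. Their poses are not given: they have to be found in the camera images.
- pivot (a point): Bench magnifier, fixed to the table: dark base 150 x 150 mm, grey pillar, aluminium index plate (top 45 mm above the table, 72 x 205 mm) with five 12 mm holes on a 115 mm arc about the pillar, 0.42 rad apart. This point is on the upright pivot axis, 48 mm above the table; its x axis points from the index plate through the pivot to the lens side, y left of that, z up.
- swing (a joint): Angle of the white swing arm about the pivot, rad, anticlockwise from above. Holes at -0.84, -0.42, 0, 0.42, 0.84; it starts in the middle one, 0. At positive values the lens is at +y and the ring at -y of the pivot frame. With the pin out it turns easily (0.03 N m) and stays where it is left; with the pin in a hole it is locked, with about 0.01 rad of play.
- plunger (a joint): Height of the spring index pin, m: 0 fully home in a hole, about 0.010 with its 10 mm round-ended tip resting on the plate between holes, clear of the plate from 0.0105, upper stop 0.018. It moves straight up and down; the spring presses down with 4 N at 0 and 7 N at 0.018. Let go within about 0.02 rad of a hole it drops in by itself.
- ring (a point): Centre of the opening of the red pull ring on top of the pin, 115 mm from the pivot and (pin home) 112 mm above the table. Upright rounded-square loop of 7 mm round bar, opening 52 mm wide (its y) and 54 mm high: the underside of the top bar is 27 mm above this point. One passes through it along its x axis, which points toward the pivot; it rises with the pin and turns with the arm.
- housing (a point): Centre of the top of the steel pin housing (24 mm across) below the ring, 77 mm above the table, on the white arm. The arm (26 mm wide) runs from here to the pivot and the lens, its top 57 mm above the table; the hub on the pivot is 38 mm across and its top 74 mm above the table.
- lens (a point): Centre of the magnifier's lens (68 mm across its black rim, 53 mm above the table), on the arm 95 mm from the pivot, opposite the ring. At the start it stands between the filter and the carton.
- filter_mid (a point): Centre of the loose filter: black ring 45 mm across, 8 mm high, bluish glass, lying on the table beside the lens, to the left or to the right, below where the lens stands with the arm one hole over on that side.
- fuse_mid (a point): Centre of the loose yellow-and-blue carton, 26 x 45 x 22 mm, lying on the other side of the lens. Not to be moved.
- weight_mid (a point): Centre of the loose brass weight, 25 mm across, 48 mm high, standing beside the magnifier. Not to be moved.
- eyepiece_mid (a point): Centre of the loose black eyepiece, 37 mm across, 55 mm high, standing beside the magnifier. Not to be moved.
Things that resemble listed ones, but are neither listed nor needed, are in the scene too. What is shaped like the part that bears filter_mid but brown or turquoise is not meant.

How it is judged:
By the outcome, as a careful person would: the job done as asked, in the order asked, and still so for the second after the job is handed in, with the robot touching nothing.
It also fails if it takes over 48 s, if anything falls off the work surface, if the arm or the gripper's body presses on something with over 40 N, if the wrist force passes 120 N, or if a joint passes its speed limit or range.

## Robot

A 7-joint arm with a two-finger parallel gripper is mounted at the origin on a cart in front of the work surface, level with it; the furniture and walls round the work are solid. World frame = base frame: x ahead of the robot, y to its left, z up, the work surface at z = 0. Lengths are in mm, angles in degrees, forces in N, time in s.
With the tool pointing down it reaches from about 350 to 900 mm from the base axis. Payload 19.9 kg.
Tool frame: the origin (TCP) lies where the fingers leave the gripper's body, on its centre line; the fingertips stand 73 mm ahead of it and the grasp point (between the pads) lies 54 mm ahead of it; z points along the fingers, y is the line along which they close (so a half turn about z gives the same grasp; the last joint's range is limited). The gripper opens to 85 mm and grips with 20 to 120 N. Pads are 22 mm wide; open, the fingers measure 114 mm over their backs; the gripper's body (76 mm by 85 mm) begins 54 mm behind the grasp point. The pads swing forward as they close: fully open they stand 13 mm farther back than shut.
Start: joints at [74.914, 23.915, -0.59, 92.452, 0.269, 63.638, -3.037], TCP at [137.492, -609.676, 303.86] pointing down, gripper open.
Joint ranges: [-161.28, 161.28], [-22.2, 115.67], [-73.04, 71.86], [3.21, 147.25], [-68.34, 248.33], [10.77, 114.83], [-161.83, 161.83]. Speed limits (degrees/s): [108.29, 108.29, 136.94, 136.94, 172.46, 172.46, 172.46].

## Interface

Orientations are given as [roll, pitch, yaw] about the fixed x, y, z axes, in that order (R = Rz(yaw) Ry(pitch) Rx(roll)).
In Python, from workcell import readout, optics, ctrl gives the robot as it stands. The module is installed in compiled form; this text tells all that it offers.
- The arm moves only by the tool drive_tool, never from a script. Its argument "series" is a list of rows, each a list of 7 numbers: the shift along the tool's x, y, z in units of 20 cm (1.0 is 20 cm), then the turn, a rotation vector about the tool's x, y, z in units of 180 degrees (1.0 is 180 degrees), then the opening, from -1 (shut) to 1 (fully open). In form: [[tx, ty, tz, ax, ay, az, grip], ...]. A call has 1 to 20 rows; each row is the pose to reach, as a shift and turn from the pose commanded when the call began, along the tool's axes at that moment, turning the shorter way round; what a row does not reach only later rows make up. A row lasts 1/12 s, in which the tool goes at most 41.7 mm and 7.16 degrees, less where a joint would pass 70% of its speed; a pose out of reach is approached as far as the arm can. A call with a number of a shift or a turn outside -1 to 1 is refused whole. A call with a gripper value outside its range is refused whole. The fingers move at their own pace and stop on an object; "newtons" is the grip in N (left out, the last holds). Time passes only in rows, so rows that repeat a pose let the fingers close. It gives the time, the measured TCP pose, the force, the opening and the grip force at its end, in the units of the state.
- readout.observe(): the state, without advancing time (a new reading comes with each control period).
- optics.read_camera(name): name is "scene" or "top" or "wrist"; returns (picture, depth): 420x560x3 uint8, red, green, blue; 420x560 float32, mm along the optical axis (not along the pixel's ray), 0 where there is no reading.
- optics.camera_model(name): a dict with "camera_matrix" (3x3 intrinsics, pixels), "world_to_cam" (4x4, takes a point from world to camera coordinates); the wrist camera has in their place "tool_from_camera" (4x4, takes a point from camera to tool coordinates, whose origin is the TCP and whose axes are the flange's). Camera axes: x right, y down, z forward; pixel columns grow to the right and rows downward; lengths in mm; the calibration is good to about 2 mm. A picture is of the moment at which its call begins: read the wrist's pose just before it. camera_model takes no time and is no camera call.
- ctrl.close_job(): hands the job in; it is judged then, once.
The state is a dict: "clock": time; "joints": joint angles; "qvel": joint speeds; "joint_torque": joint torques, N m; "eef_pos": TCP position; "ee_rot": TCP orientation; "contact_force": force on the tool from outside, world axes, zero at the start; "torque": the same for the moment, N m; "width": finger opening in mm; "grip_force": force on a finger pad.
Only numpy, scipy, OpenCV 4.12 (cv2) and the standard library are available. Lean on these libraries where they do the work, as an engineer would, in place of code of your own. Each camera call takes 0.05 s, during which the arm holds its last target. There are 200 camera calls.

## Working session

There is one attempt and no reset: what is moved stays moved. The work goes in short steps, Python scripts to look and compute and a tool call to move; the robot and the scene stay as the last step left them, time stands still between calls to the robot, and variables do not carry over. Pictures are saved under pics/ and viewed, at most 10 in all, crops included, and the job is handed in when it is done.

Besides the shell and the picture viewer there is one more tool, called after "Call:" by a JSON object that holds its "op" and its "data", one argument or row to a line. drive_tool: Moves the arm, as the interface text tells. Shifts and turns lie within -1 to 1; 1 stands for 20 cm of shift or 180 degrees of turn. Its arguments: {"type":"object","properties":{"series":{"type":"array","items":{"type":"array","items":{"type":"number"}}},"newtons":{"type":"number"}},"required":["series"]}

```bash
mkdir -p pics; cat > h.py <<'E'
import numpy as np, cv2
from workcell import readout, optics, ctrl
from scipy.spatial.transform import Rotation as R
def cloud(name):
    s=readout.observe(); im,d=optics.read_camera(name); m=optics.camera_model(name); K=np.array(m["camera_matrix"])
    v,u=np.mgrid[:d.shape[0],:d.shape[1]]
    P=np.stack([(u-K[0,2])/K[0,0]*d,(v-K[1,2])/K[1,1]*d,d,np.ones_like(d)],-1)
    if "world_to_cam" in m: T=np.linalg.inv(np.array(m["world_to_cam"]))
    else:
        B=np.eye(4);B[:3,:3]=R.from_euler('xyz',s["ee_rot"],degrees=True).as_matrix();B[:3,3]=s["eef_pos"];T=B@np.array(m["tool_from_camera"])
    W=(P@T.T)[...,:3]; W[d==0]=np.nan
    return im,W
def save(n,im): cv2.imwrite("pics/"+n,im[...,::-1])
E
python3 - <<'E'
from h import *
for n in("scene","top"):
    im,W=cloud(n); save(n+"0.png",im); np.savez(n+"0.npz",im=im,W=W)
print(readout.observe())
E
```

```text
{'clock': 0.1, 'joints': array([74.91380589, 23.94657547, -0.58839369, 92.48007711,  0.26913013,
       63.64009335, -3.03733097]), 'qvel': array([ 0.05707319, -0.11512925, -0.05167017, -0.08785392, -0.02334627,
       -0.01893812, -0.04035904]), 'joint_torque': array([ 4.34648697e-03, -8.65806556e+01,  6.80539571e-01, -4.35632944e+01,
        1.90515979e-02,  5.02219409e-03, -1.91963403e-05]), 'eef_pos': array([ 137.42348432, -609.47364019,  303.31629298]), 'ee_rot': array([-1.79934830e+02,  5.65463289e-03,  1.27063873e+01]), 'contact_force': array([-0.26053098, -0.42174992, -1.17343187]), 'torque': array([-0.00514715,  0.03982572, -0.036017  ]), 'grip_force': 0.0, 'width': 85.50088330167523}
```

View pics/scene0.png

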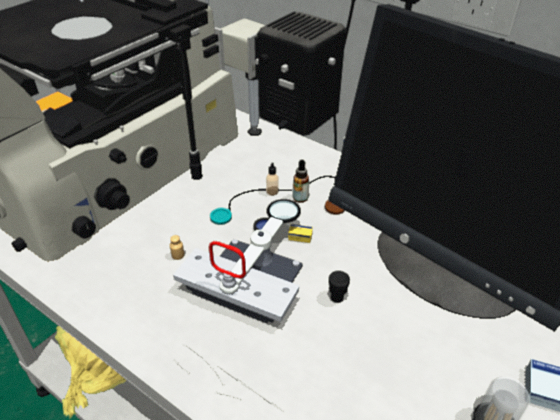

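View pics/top0.png

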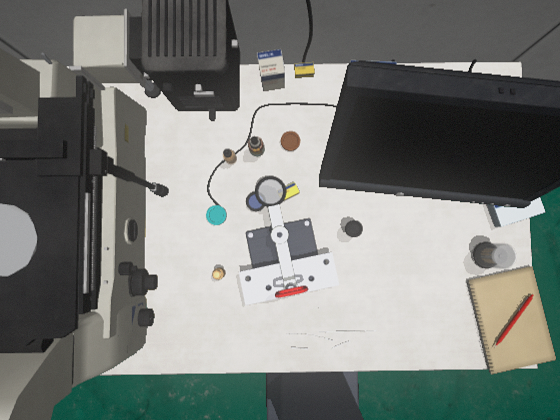

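The scene view shows the red ring at (227,259), the lens at (284,210), the bluish filter at (262,225) and the carton at (301,234). In the top view the ring is at (291,292), hub (279,235), lens (270,190), filter (256,201), carton (292,191), weight (218,272) and eyepiece (352,228). Things that could be mistaken for the filter are the turquoise disc at (216,215) and the brown disc at (290,141). I choose the black-rimmed bluish one at (256,201).

```bash
python3 - <<'E'
from h import *
z=np.load("top0.npz");im,W=z["im"],z["W"]
cv2.imwrite("pics/crop.png",cv2.resize(im[160:310,200:370],None,fx=4,fy=4,interpolation=cv2.INTER_CUBIC)[...,::-1])
for n,(u,v) in dict(hub=(279,235),lens=(270,190),filt=(254,202),carton=(293,191),weight=(218,272),eye=(352,228),ring=(291,292),base=(255,245)).items(): print(n,W[v,u].round(0))
for n in("scene","top"):
    z=np.load(n+"0.npz");im,W=z["im"].astype(int),z["W"]
    m=(im[...,0]>140)&(im[...,1]<70)&(im[...,2]<70)
    P=W[m]; P=P[(P[:,2]>60)&(P[:,2]<170)]
    c=np.median(P,0); l,V=np.linalg.eigh(np.cov((P[:,:2]).T))
    print(n,len(P),c,P.min(0),P.max(0),V[:,1],np.degrees(np.arctan2(V[1,1],V[0,1])))
    # plate top
    m=(abs(W[...,2]-45)<3)&(im.min(-1)>120)&(np.hypot(W[...,0]-c[0],W[...,1]-c[1])<140)
    print(cv2.minAreaRect(W[m][:,:2].astype(np.float32)))
    m=(abs(W[...,2]-74)<3)&(im.min(-1)>120)&(np.hypot(W[...,0]-c[0],W[...,1]-c[1])<160)&(np.hypot(W[...,0]-c[0],W[...,1]-c[1])>70)
    print("hub",m.sum(),W[m].mean(0))
    m=(abs(W[...,2]-57)<3)&(im.min(-1)>120)&(np.hypot(W[...,0]-c[0],W[...,1]-c[1])<300)
    print("arm",m.sum(),cv2.fitLine(W[m][:,:2].astype(np.float32),cv2.DIST_HUBER,0,.01,.01).ravel())
print(optics.camera_model("top")["world_to_cam"],optics.camera_model("wrist"))
E
```

```text
hub [622. 112.  73.]
lens [719. 130.  58.]
filt [698. 168.   8.]
carton [720.  80.  23.]
weight [546. 243.  51.]
eye [635. -45.  52.]
ring [512.  89. 146.]
base [602. 167.   7.]
scene 237 [508.55829683  81.10584336 137.79175292] [500.01263526  54.04219034  81.05296993] [517.9687719  117.57301566 149.63916211] [-0.20099876  0.9795915 ] 101.59536979480802
((550.3417358398438, 95.9935302734375), (119.60643005371094, 206.5989227294922), 11.376211166381836)
hub 18 [620.5896365  109.47159896  72.09082863]
arm 1044 [9.7776574e-01 2.0970005e-01 6.2321136e+02 1.0798352e+02]
top 39 [512.27310007  91.18639837 139.73078794] [504.2733337   60.3763094   83.01463416] [518.59418297 117.92687763 147.46441035] [-0.18784776  0.98219816] 100.82720875462634
((530.75927734375, 92.62386322021484), (72.26945495605469, 205.07447814941406), 11.175079345703125)
hub 38 [624.49701915 109.59966754  72.33112603]
arm 1185 [9.8140782e-01 1.9193403e-01 6.3227814e+02 1.1245716e+02]
[[-1.38919222e-02 -9.99885257e-01  6.04039254e-03  1.02451214e+02]
 [-9.97728297e-01  1.34631975e-02 -6.60074839e-02  6.63633974e+02]
 [ 6.59185870e-02 -6.94364139e-03 -9.97800845e-01  8.87256903e+02]
 [ 0.00000000e+00  0.00000000e+00  0.00000000e+00  1.00000000e+00]] {'camera_matrix': array([[315.59438921,   0.        , 278.93384592],
       [  0.        , 315.59438921, 202.86685042],
       [  0.        ,   0.        ,   1.        ]]), 'tool_from_camera': array([[-6.42456450e-04, -9.46656247e-01, -3.22244530e-01,
         8.36052533e+01],
       [ 9.99999759e-01, -5.23656160e-04, -4.55349608e-04,
         8.75134989e-01],
       [ 2.62314218e-04, -3.22244745e-01,  9.46656356e-01,
        -7.02601048e+01],
       [ 0.00000000e+00,  0.00000000e+00,  0.00000000e+00,
         1.00000000e+00]])}
```

View pics/crop.png

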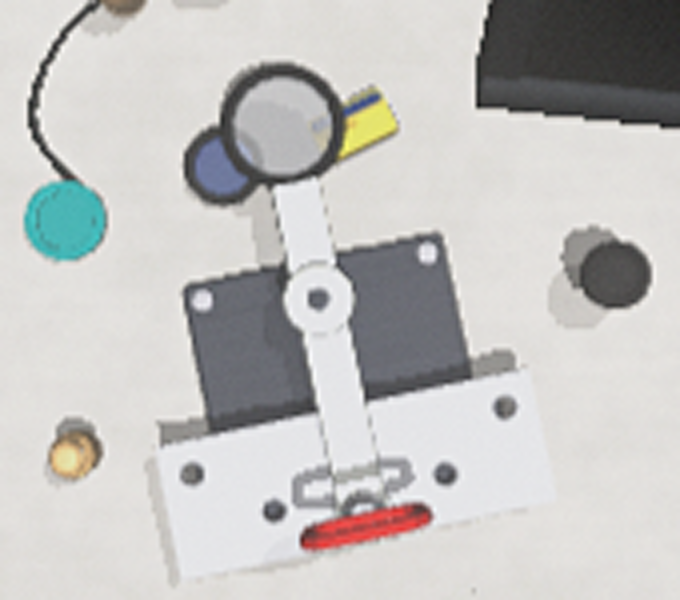

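```bash
python3 - <<'E'
from h import *
for n in("scene","top"):
    z=np.load(n+"0.npz");W=z["W"]
    P=W[np.isfinite(W[...,0])]; P=P[(P[:,2]>90)&(P[:,0]>150)]
    print(n)
    for y0 in range(-700,500,100):
        Q=P[(P[:,1]>=y0)&(P[:,1]<y0+100)&(P[:,0]<1100)]
        if len(Q): i=Q[:,0].argmin(); print(y0,len(Q),Q[i].round(),'maxz',Q[:,2].max().round(), 'minx z>250',Q[Q[:,2]>250][:,0].min().round() if (Q[:,2]>250).any() else None)
z=np.load("top0.npz");im,W=z["im"],z["W"]
# filter circle by table-plane: dark/blue pixels
h=cv2.cvtColor(im,cv2.COLOR_RGB2HSV); m=(h[...,0]>105)&(h[...,0]<125)&(h[...,1]>60); m[:, :235]=0;m[:,290:]=0;m[:180]=0;m[220:]=0
print(np.nanmean(W[m],0),m.sum())
E
```

```text
scene
-400 3802 [ 665. -368.  137.] maxz 304.0 minx z>250 706.0
-300 15871 [ 673. -295.  135.] maxz 450.0 minx z>250 710.0
-200 18422 [ 686. -197.  140.] maxz 451.0 minx z>250 721.0
-100 14712 [697. -94. 136.] maxz 450.0 minx z>250 733.0
0 4160 [502.  96. 145.] maxz 450.0 minx z>250 742.0
100 5779 [499. 115. 119.] maxz 373.0 minx z>250 868.0
200 6070 [846. 240. 134.] maxz 346.0 minx z>250 853.0
300 7781 [437. 400.  94.] maxz 382.0 minx z>250 481.0
400 30806 [365. 496.  95.] maxz 383.0 minx z>250 386.0
top
-500 767 [1037. -414.  153.] maxz 213.0 minx z>250 None
-400 3565 [ 669. -365.  137.] maxz 342.0 minx z>250 702.0
-300 8286 [ 676. -298.  145.] maxz 451.0 minx z>250 712.0
-200 10930 [ 688. -199.  139.] maxz 453.0 minx z>250 724.0
-100 10962 [700. -97. 136.] maxz 452.0 minx z>250 736.0
0 4678 [507.  95. 145.] maxz 452.0 minx z>250 744.0
100 3822 [503. 120. 130.] maxz 317.0 minx z>250 872.0
200 7001 [849. 240. 136.] maxz 321.0 minx z>250 857.0
300 11128 [486. 400. 348.] maxz 384.0 minx z>250 486.0
400 39096 [357. 441. 319.] maxz 412.0 minx z>250 357.0
[700.61981853 164.67827401   7.38256651] 115
```

Call:
{"op": "drive_tool", "data": {
  "series": [
    [1,-1,-0.25,0,0,0,-1],
    [1,-1,-0.25,0,0,0,-1],
    [1,-1,-0.25,0,0,0,-1],
    [1,-1,-0.25,0,0,0,-1],
    [1,-1,-0.25,0,0,0,-1],
    [1,-1,-0.25,0,0,0,-1],
    [1,-1,-0.25,0,0,0,-1],
    [1,-1,-0.25,0,0,0,-1],
    [1,-1,-0.25,0,0,0,-1]
  ]
}}

```text
clock: 0.85
eef_pos: [289.6, -369.3, 354.4]
ee_rot: [180.0, -0.0, 12.9]
contact_force: [0.3, 0.1, -1.1]
width: 0.0
grip_force: 0.0
```

Call:
{"op": "drive_tool", "data": {
  "series": [
    [1,-1,0,0,0,0,-1],
    [1,-1,0,0,0,0,-1],
    [1,-1,0,0,0,0,-1],
    [1,-1,0,0,0,0,-1],
    [1,-1,0,0,0,0,-1],
    [1,-1,0,0,0,0,-1],
    [1,-1,0,0,0,0,-1],
    [1,-1,0,0,0,0,-1],
    [1,-1,0,0,0,0,-1]
  ]
}}

```text
clock: 1.6
eef_pos: [440.1, -131.2, 353.4]
ee_rot: [-179.9, 0.0, 12.8]
contact_force: [0.3, -1.0, 0.3]
width: -0.1
grip_force: 0.0
```

Call:
{"op": "drive_tool", "data": {
  "series": [
    [0.4,-0.4,0,0,0,0,-1],
    [1,-0.98,0,0,-0.278,0,-1],
    [1,-0.98,0,0,-0.278,0,-1],
    [1,-0.98,0,0,-0.278,0,-1],
    [1,-0.98,0,0,-0.278,0,-1],
    [1,-0.98,0,0,-0.278,0,-1],
    [1,-0.98,0,0,-0.278,0,-1],
    [1,-0.98,0,0,-0.278,0,-1],
    [1,-0.98,0,0,-0.278,0,-1],
    [1,-0.98,0,0,-0.278,0,-1],
    [1,-0.98,0,0,-0.278,0,-1]
  ]
}}

```text
clock: 2.52
eef_pos: [580.5, 94.8, 349.7]
ee_rot: [179.0, 44.3, 11.7]
contact_force: [0.3, 0.7, -1.2]
width: 0.1
grip_force: 0.0
```

```bash
cat > go.py <<'E'
from h import *
# TCP goal: finger axis crosses ring plane at height h, tip s past it; ring centre C, yaw psi, tilt 50
def goal(C,psi,h,s,tilt=50):
    d=np.array([np.cos(np.radians(psi)),np.sin(np.radians(psi)),0]); t=np.radians(tilt)
    f=-d*np.sin(t)-np.array([0,0,np.cos(t)])
    p=np.array([C[0],C[1],h])+f*(s-73)
    x=d*np.cos(t)-np.array([0,0,np.sin(t)])
    return p,np.stack([x,np.cross(f,x),f],1)
def rel(p,M,p0=None,M0=None):
    o=readout.observe()
    if p0 is None: p0=o["eef_pos"]; M0=R.from_euler('xyz',o["ee_rot"],degrees=True).as_matrix()
    return np.r_[M0.T@(p-p0)/200, R.from_matrix(M0.T@M).as_rotvec()/np.pi].round(4)
E
python3 - <<'E'
from go import *
s=readout.observe(); print(s["eef_pos"],s["ee_rot"],s["joints"].round(1))
im,W=cloud("wrist"); 
p,M=goal((511.5,89.8),11.2,112,-46); print(p,rel(p,M))
ims,_=cloud("scene"); save("w1.png",np.hstack([im,ims])[::,:][:, :1120]) if 0 else save("w1.png",cv2.resize(np.hstack([im,ims]),(800,300),interpolation=cv2.INTER_AREA))
P=W[np.isfinite(W[...,0])]
E
```

```text
[580.49454935  94.76492676 349.67265056] [178.96988424  44.25463353  11.70068663] [-17.8  38.6   8.9  72.4  -2.5 113.6 -86.5]
[600.92317424 107.5062653  188.49172555] [ 0.6487 -0.0529  0.5096  0.0081 -0.0331  0.0009]
```

View pics/w1.png

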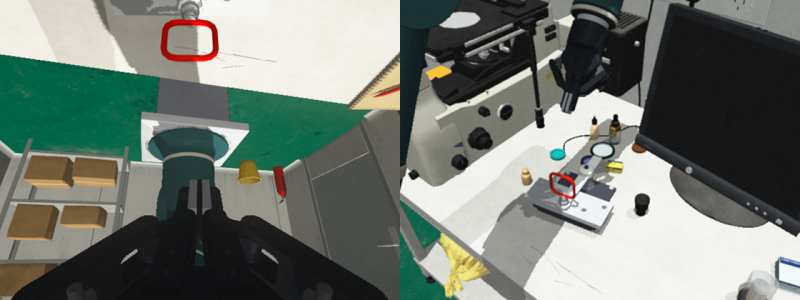

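Wrist view (left half): the fingers are shut and narrow, with the ring ahead at about (190,41). Scene view (right half): the gripper is tilted above the magnifier and clear of everything. Next I lower it to a point in front of the ring.

Call:
{"op": "drive_tool", "data": {
  "series": [
    [0.5,-0.05,0.4,0.008,-0.033,0,-1],
    [0.5,-0.05,0.4,0.008,-0.033,0,-1],
    [0.5,-0.05,0.4,0.008,-0.033,0,-1],
    [0.5,-0.05,0.4,0.008,-0.033,0,-1],
    [0.5,-0.05,0.4,0.008,-0.033,0,-1],
    [0.5,-0.05,0.4,0.008,-0.033,0,-1],
    [0.5,-0.05,0.4,0.008,-0.033,0,-1],
    [0.5,-0.05,0.4,0.008,-0.033,0,-1]
  ]
}}

```text
clock: 3.28
eef_pos: [594.8, 108.3, 226.4]
ee_rot: [-179.5, 49.8, 11.9]
contact_force: [0.4, 0.4, -0.0]
width: 0.1
grip_force: 0.0
```

```bash
python3 - <<'E'
from go import *
s=readout.observe(); print(s["eef_pos"],s["ee_rot"],s["joints"].round(1))
for n in("wrist","scene","top"):
    im,W=cloud(n); i=im.astype(int)
    m=(i[...,0]>120)&(i[...,1]<80)&(i[...,2]<80)&(abs(W[...,0]-510)<40)&(abs(W[...,1]-90)<60)&(W[...,2]>70)
    P=W[m]; print(n,len(P),P.mean(0),P.min(0),P.max(0))
    if n=="wrist": 
        save("w2.png",im); np.savez("w2",im=im,W=W)
        (u,v),r,a=cv2.minAreaRect(np.argwhere(m)[:,::-1].astype(np.float32)); print(u,v,r,a)
p,M=goal((511.5,89.8),11.2,112,-46); print(p,rel(p,M))
E
```

```text
[594.77643456 108.32161039 226.41711146] [-179.51340944   49.81105778   11.87396615] [-16.7  49.3   7.   71.7  -4.4 109.1 -87.6]
wrist 2797 [513.99815927  87.98600303 116.08644205] [505.49609983  54.87797943  80.03623466] [521.89010631 119.4299757  146.78736616]
285.0 177.99996948242188 (97.99998474121094, 89.99998474121094) -0.0
scene 345 [508.63592202  81.42335664 115.6565219 ] [498.90065304  54.41310989  78.45337323] [518.27988961 116.34796782 147.77990213]<stdin>:6: RuntimeWarning: Mean of empty slice.
  ret = um.true_divide(
Traceback (most recent call last):
ValueError: zero-size array to reduction operation minimum which has no identity
```

View pics/w2.png

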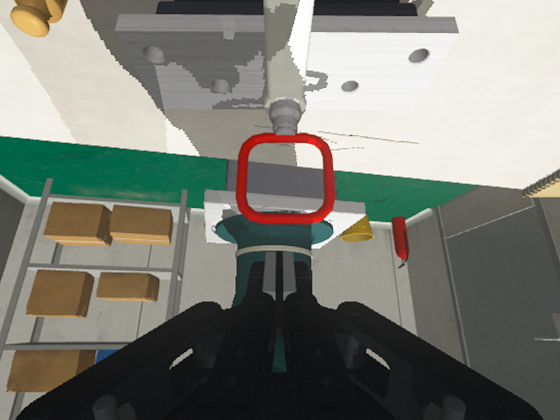

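The wrist view shows the ring at (285,178), upside down with its top bar at row 217, and the shut fingertips at (280,252), narrow until about row 300. I check the finger's profile in tool coordinates and compute the approach.

```bash
python3 - <<'E'
from go import *
z=np.load("w2.npz");W=z["W"];s=readout.observe()
M0=R.from_euler('xyz',s["ee_rot"],degrees=True).as_matrix()
T=(W-s["eef_pos"])@M0
for a in range(20,80,5):
    m=(T[...,2]>a)&(T[...,2]<a+5)&(abs(T[...,0])<30)&(abs(T[...,1])<70)
    if m.any(): q=T[m]; print(a,m.sum(),q.min(0).round(1),q.max(0).round(1))
C=(513,87.5)
for h,ss in((112,-46),(112,14)):
    p,M=goal(C,11.2,h,ss); print(p.round(1),rel(p,M))
E
```

```text
20 1810 [-12.5 -33.4  20. ] [14.1 36.2 25. ]
25 818 [-11.1 -28.6  25. ] [14.2 30.9 30. ]
30 640 [-12.  -17.7  30. ] [12.4 17.3 35. ]
35 268 [  5.5 -12.5  35. ] [11.6 14.4 40. ]
40 429 [  5.7 -12.6  40. ] [11.8 14.5 45. ]
45 373 [  5.8 -12.6  45. ] [11.6 14.5 50. ]
50 357 [  5.9 -12.6  50. ] [11.6 14.5 55. ]
55 317 [  5.8 -12.6  55. ] [11.5 14.6 60. ]
60 243 [  6.  -11.7  60. ] [11.5 13.9 65. ]
65 60 [  5.9 -10.6  65. ] [11.3 10.9 68.1]
[602.4 105.2 188.5] [ 0.1635  0.0259  0.0909  0.0003 -0.0005  0.0025]
[557.3  96.3 149.9] [ 1.630e-01  2.550e-02  3.909e-01  3.000e-04 -5.000e-04  2.500e-03]
```

Call:
{"op": "drive_tool", "data": {
  "series": [
    [0.163,0.026,0.09,0,0,0.0025,-1],
    [0.163,0.026,0.09,0,0,0.0025,-1],
    [0.163,0.026,0.09,0,0,0.0025,-1],
    [0.163,0.026,0.19,0,0,0.0025,-1],
    [0.163,0.026,0.26,0,0,0.0025,-1],
    [0.163,0.026,0.33,0,0,0.0025,-1],
    [0.163,0.026,0.39,0,0,0.0025,-1],
    [0.163,0.026,0.39,0,0,0.0025,-1],
    [0.163,0.026,0.39,0,0,0.0025,-1]
  ]
}}

```text
clock: 4.18
eef_pos: [557.5, 96.5, 150.5]
ee_rot: [179.9, 50.0, 11.2]
contact_force: [-0.5, 0.4, 0.3]
width: 0.1
grip_force: 0.0
```

```bash
python3 - <<'E'
from go import *
s=readout.observe(); print(s["eef_pos"],s["ee_rot"],s["joints"].round(1),s["contact_force"])
im,W=cloud("wrist"); ims,_=cloud("scene")
save("w3.png",np.hstack([im[60:360,130:430],cv2.resize(ims[150:270,170:370],(500,300),interpolation=cv2.INTER_CUBIC)]))
M0=R.from_euler('xyz',s["ee_rot"],degrees=True).as_matrix()
i=im.astype(int);m=(i[...,0]>120)&(i[...,1]<80)&(i[...,2]<80)
T=((W-s["eef_pos"])@M0)[m]; T=T[(abs(T[:,1])<50)&(T[:,2]<120)&(T[:,2]>10)]; print(T.min(0),T.max(0)); Q=W[m];Q=Q[Q[:,2]>70];print(Q.min(0),Q.max(0))
E
```

```text
[557.52684515  96.50000938 150.47615497] [179.94538425  49.95257498  11.21886935] [-16.7  50.9   6.8  80.   -4.3  99.4 -87.5] [-0.53002926  0.42661564  0.28641005]
[-26.3710767  -32.08739602  22.62433772] [26.18085576 33.09328437 80.50256139]
[83.48653133 -7.07877801 79.74796944] [550.11413367 119.12605441 187.80408771]
```

View pics/w3.png

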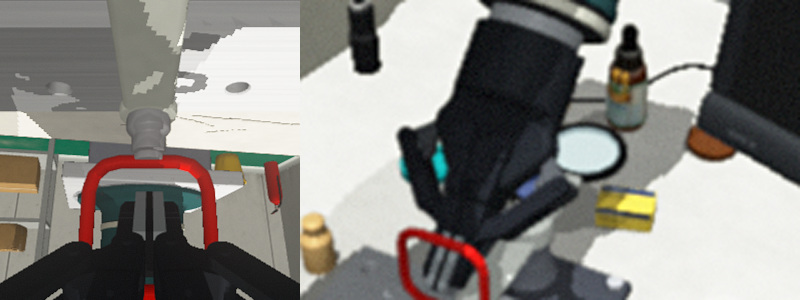

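The fingers stand inside the ring and are centred (ring at y -32 to 33 in the tool frame), with no contact. I lift until they touch the top bar.

Call:
{"op": "drive_tool", "data": {
  "series": [
    [-0.023,0,-0.019,0,0,0,-1],
    [-0.038,0,-0.032,0,0,0,-1],
    [-0.046,0,-0.039,0,0,0,-1],
    [-0.05,0,-0.042,0,0,0,-1],
    [-0.05,0,-0.042,0,0,0,-1]
  ]
}}

```text
clock: 4.7
eef_pos: [557.3, 96.3, 162.3]
ee_rot: [179.9, 50.0, 11.2]
contact_force: [-0.2, 0.1, 0.4]
width: 0.2
grip_force: 0.0
```

```bash
cat > st.py <<'E'
from go import *
s=readout.observe(); print(s["eef_pos"].round(1),s["ee_rot"].round(1),s["contact_force"].round(1),s["torque"].round(2),s["clock"])
for n in("wrist","scene"):
    im,W=cloud(n); i=im.astype(int);m=(i[...,0]>120)&(i[...,1]<80)&(i[...,2]<80)&(abs(W[...,0]-520)<50)&(abs(W[...,1]-70)<80)&(W[...,2]>70)
    Q=W[m]; print(n,len(Q),np.percentile(Q,[1,50,99],axis=0).round(1).tolist()); np.savez(n+"_l",im=im,W=W)
E
python3 st.py
```

```text
[557.3  96.3 162.3] [179.9  50.   11.2] [-0.2  0.1  0.4] [ 0.17 -0.77 -0.02] 4.7
wrist 3647 [[507.1, 55.9, 80.6], [513.9, 85.6, 101.0], [521.4, 118.8, 135.2]]
scene 335 [[500.4, 55.1, 81.3], [510.0, 75.0, 122.4], [516.8, 115.2, 147.4]]
```

Call:
{"op": "drive_tool", "data": {
  "series": [
    [-0.008,0,-0.0065,0,0,0,-1],
    [-0.0153,0,-0.0129,0,0,0,-1],
    [-0.0153,0,-0.0129,0,0,0,-1]
  ]
}}

```text
clock: 5.05
eef_pos: [557.3, 96.2, 165.9]
ee_rot: [179.9, 50.0, 11.2]
contact_force: [-0.2, -0.3, -4.0]
width: -0.4
grip_force: 2.0
```

```bash
python3 st.py
```

```text
[557.3  96.2 165.9] [179.9  50.   11.2] [-0.2 -0.3 -4. ] [ 0.37 -1.62 -0.04] 5.05
wrist 3769 [[506.9, 55.9, 82.6], [514.0, 87.1, 104.3], [521.4, 118.8, 139.3]]
scene 339 [[500.2, 55.0, 83.4], [510.0, 75.7, 122.4], [517.0, 115.3, 148.7]]
```

Call:
{"op": "drive_tool", "data": {
  "series": [
    [-0.011,0,-0.0095,0,0,0,-1],
    [-0.023,0,-0.0193,0,0,0,-1],
    [-0.035,0,-0.029,0,0,0,-1],
    [-0.046,0,-0.0386,0,0,0,-1],
    [-0.046,0,-0.0386,0,0,0,-1]
  ]
}}

```text
clock: 5.57
eef_pos: [557.3, 96.2, 178.5]
ee_rot: [179.9, 50.0, 11.2]
contact_force: [0.9, 0.7, -6.6]
width: -0.1
grip_force: 3.0
```

```bash
python3 st.py; python3 - <<'E'
from go import *
s=readout.observe(); p0=s["eef_pos"]; M0=R.from_euler('xyz',s["ee_rot"],degrees=True).as_matrix()
piv=np.array([625.5,110.0,0])
for a in list(range(2,25,2))+[24.06,24.6]:
    Z=R.from_euler('z',a,degrees=True).as_matrix(); p=piv+Z@(p0-piv); M=Z@M0
    print(a,rel(p,M,p0,M0).tolist())
E
```

```text
[557.3  96.2 178.5] [179.9  50.   11.2] [ 0.9  0.7 -6.6] [ 0.41 -2.02 -0.01] 5.5667
wrist 3763 [[507.1, 55.9, 95.2], [514.1, 86.5, 116.8], [521.4, 118.8, 151.8]]
scene 343 [[500.4, 54.8, 95.4], [510.2, 74.5, 133.1], [517.1, 116.5, 160.9]]
2 [0.0002, 0.0122, -0.0002, -0.0085, 0.0, -0.0071]
4 [0.0006, 0.0243, -0.0007, -0.017, 0.0, -0.0143]
6 [0.0013, 0.0364, -0.0015, -0.0255, 0.0, -0.0214]
8 [0.0023, 0.0485, -0.0027, -0.034, 0.0, -0.0286]
10 [0.0035, 0.0605, -0.0041, -0.0426, 0.0, -0.0357]
12 [0.0051, 0.0724, -0.0059, -0.0511, 0.0001, -0.0429]
14 [0.0068, 0.0842, -0.008, -0.0596, 0.0001, -0.05]
16 [0.0089, 0.096, -0.0105, -0.0681, 0.0001, -0.0571]
18 [0.0112, 0.1076, -0.0132, -0.0766, 0.0001, -0.0643]
20 [0.0138, 0.1191, -0.0162, -0.0851, 0.0001, -0.0714]
22 [0.0166, 0.1304, -0.0196, -0.0936, 0.0001, -0.0786]
24 [0.0197, 0.1416, -0.0232, -0.1021, 0.0001, -0.0857]
24.06 [0.0198, 0.1419, -0.0234, -0.1024, 0.0001, -0.0859]
24.6 [0.0206, 0.1449, -0.0244, -0.1047, 0.0001, -0.0879]
```

Pin lifted about 14.5 mm at 6.6 N. I now swing the arm about the pivot in 2° steps.

Call:
{"op": "drive_tool", "data": {
  "series": [
    [0.0002,0.0122,-0.0002,-0.0085,0,-0.0071,-1],
    [0.0006,0.0243,-0.0007,-0.017,0,-0.0143,-1],
    [0.0013,0.0364,-0.0015,-0.0255,0,-0.0214,-1],
    [0.0023,0.0485,-0.0027,-0.034,0,-0.0286,-1],
    [0.0035,0.0605,-0.0041,-0.0426,0,-0.0357,-1],
    [0.005,0.0724,-0.006,-0.0511,0,-0.0429,-1],
    [0.0068,0.0842,-0.008,-0.0596,0,-0.05,-1],
    [0.009,0.096,-0.0105,-0.068,0,-0.057,-1],
    [0.011,0.1076,-0.013,-0.0766,0,-0.0643,-1],
    [0.0138,0.119,-0.016,-0.085,0,-0.0714,-1],
    [0.0166,0.13,-0.0196,-0.0936,0,-0.0786,-1],
    [0.0197,0.1416,-0.023,-0.102,0,-0.0857,-1],
    [0.0197,0.1416,-0.023,-0.102,0,-0.0857,-1],
    [0.0197,0.1416,-0.023,-0.102,0,-0.0857,-1]
  ]
}}

```text
clock: 6.83
eef_pos: [568.7, 69.9, 177.9]
ee_rot: [180.0, 50.0, 35.3]
contact_force: [5.2, 3.4, -7.5]
width: 0.2
grip_force: 4.6
```

```bash
python3 st.py; python3 - <<'E'
from go import *
s=readout.observe()
im,W=cloud("wrist"); ims,Ws=cloud("scene")
save("w4.png",np.hstack([im[60:360,130:430],cv2.resize(ims[150:270,170:370],(500,300),interpolation=cv2.INTER_CUBIC)]))
M0=R.from_euler('xyz',s["ee_rot"],degrees=True).as_matrix()
i=im.astype(int);m=(i[...,0]>120)&(i[...,1]<80)&(i[...,2]<80)
T=((W-s["eef_pos"])@M0)[m]; T=T[(abs(T[:,1])<50)&(T[:,2]<120)&(T[:,2]>10)&(abs(T[:,0])<40)]; print(np.percentile(T,[1,99],axis=0))
for n,(a,b) in dict(w=(im,W),s=(ims,Ws)).items():
    m=(abs(b[...,2]-57)<4)&(a.min(-1)>100)&(np.hypot(b[...,0]-625,b[...,1]-110)<95)
    print(n,m.sum(),cv2.fitLine(b[m][:,:2].astype(np.float32),cv2.DIST_HUBER,0,.01,.01).ravel())
z=np.load("scene0.npz")
E
```

```text
[568.7  69.9 177.9] [180.   50.   35.3] [ 5.2  3.4 -7.5] [ 1.52 -2.16  0.03] 6.8333
wrist 3717 [[514.1, 17.7, 94.5], [532.9, 43.2, 115.9], [551.6, 70.2, 151.2]]
scene 441 [[507.8, 15.6, 95.0], [527.9, 41.2, 137.5], [545.9, 67.6, 161.0]]
[[ -7.45174172 -31.67237345  50.41983641]
 [ 35.81377406  32.1905142   87.15836588]]
w 6771 [  0.81372035   0.58125657 576.3707      75.34344   ]
s 244 [  0.74847907   0.6631584  601.1971      94.47317   ]
```

View pics/w4.png

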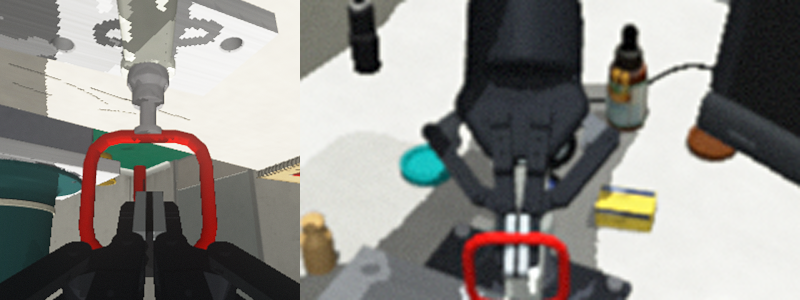

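The ring and arm turned together and the ring stays centred on the fingers. The arm bearing is about 35.4° against a target of 35.2°. I lower to let the pin drop.

Call:
{"op": "drive_tool", "data": {
  "series": [
    [0.012,0,0.01,0,0,0,-1],
    [0.024,0,0.02,0,0,0,-1],
    [0.036,0,0.03,0,0,0,-1],
    [0.048,0,0.04,0,0,0,-1],
    [0.06,0,0.05,0,0,0,-1],
    [0.072,0,0.06,0,0,0,-1],
    [0.084,0,0.0705,0,0,0,-1],
    [0.1,0,0.084,0,0,0,-1],
    [0.1,0,0.084,0,0,0,-1],
    [0.1,0,0.084,0,0,0,-1]
  ]
}}

```text
clock: 7.87
eef_pos: [568.5, 69.5, 151.6]
ee_rot: [180.0, 50.1, 35.2]
contact_force: [0.4, -0.1, 0.1]
width: 0.3
grip_force: 0.0
```

```bash
python3 st.py
```

```text
[568.5  69.5 151.6] [180.   50.1  35.2] [ 0.4 -0.1  0.1] [ 0.45 -0.67  0.02] 7.8667
wrist 3260 [[514.5, 17.6, 80.6], [533.5, 43.5, 95.5], [551.6, 70.0, 144.8]]
scene 426 [[507.3, 15.8, 81.0], [527.3, 41.5, 124.8], [546.0, 67.2, 147.5]]
```

The ring is back at its home height (80.6 mm at the bottom), so the pin is in. I withdraw.

Call:
{"op": "drive_tool", "data": {
  "series": [
    [0,0,-0.08,0,0,0,-1],
    [0,0,-0.18,0,0,0,-1],
    [0,0,-0.28,0,0,0,-1],
    [0,0,-0.4,0,0,0,-1],
    [-0.4,0,-0.7,0,0,0,-1],
    [-0.6,0,-0.8,0,0,0,-1],
    [-0.8,0,-0.9,0,0,0,-1],
    [-0.8,0,-0.9,0,0,0,-1],
    [-0.8,0,-0.9,0,0,0,-1],
    [-0.8,0,-0.9,0,0,0,-1]
  ]
}}

```text
clock: 8.8
eef_pos: [602.5, 86.1, 339.3]
ee_rot: [-178.8, 51.6, 35.6]
contact_force: [1.2, -0.5, -2.0]
width: 0.2
grip_force: 0.0
```

Call:
{"op": "drive_tool", "data": {
  "series": [
    [-0.4,0.9,0.3,0,0,0,-1],
    [-0.4,0.9,0.3,0,0,0,-1],
    [-0.4,0.9,0.3,0,0,0,-1],
    [-0.4,0.9,0.3,0,0,0,-1],
    [-0.4,0.9,0.3,0,0,0,-1],
    [-0.4,0.9,0.3,0,0,0,-1],
    [-0.4,0.9,0.3,0,0,0,-1]
  ]
}}

```text
clock: 9.38
eef_pos: [625.4, -119.3, 362.6]
ee_rot: [-179.0, 51.7, 35.3]
contact_force: [-0.5, 1.0, -0.3]
width: -0.1
grip_force: 0.0
```

```bash
python3 st.py; python3 - <<'E'
from go import *
im,W=cloud("top"); ims,_=cloud("scene")
save("end.png",np.hstack([cv2.resize(im[160:310,200:370],(400,353)),cv2.resize(ims[150:320,150:350],(400,353))]))
E
```

```text
[ 625.4 -119.3  362.6] [-179.    51.7   35.3] [-0.5  1.  -0.3] [ 0.51 -0.68  0.  ] 9.3833Traceback (most recent call last):
  File "st.py", line 5, in <module>
    Q=W[m]; print(n,len(Q),np.percentile(Q,[1,50,99],axis=0).round(1).tolist()); np.savez(n+"_l",im=im,W=W)
                           ~~~~~~~~~~~~~^^^^^^^^^^^^^^^^^^^^
    return _quantile_unchecked(
        a, q, axis, out, overwrite_input, method, keepdims, weights)
    return _ureduce(a,
                    func=_quantile_ureduce_func,
    ...<5 lines>...
                    overwrite_input=overwrite_input,
                    method=method)
    r = func(a, **kwargs)
    result = _quantile(arr,
                       quantiles=q,
    ...<2 lines>...
                       out=out,
                       weights=wgt)
    slices_having_nans = np.isnan(arr[-1, ...])
                                  ~~~^^^^^^^^^
IndexError: index -1 is out of bounds for axis 0 with size 0
```

View pics/end.png

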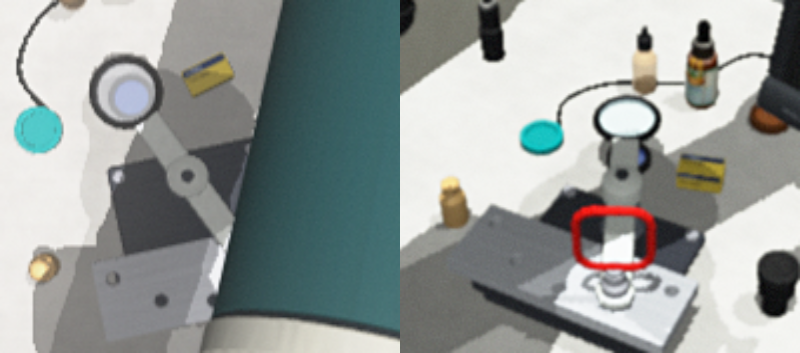

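In the top view the lens (125,90) stands over the bluish filter (130,97), and the carton, weight and eyepiece are unmoved. I check the ring height once more and hand in.

```bash
python3 - <<'E'
from go import *
im,W=cloud("scene"); i=im.astype(int);m=(i[...,0]>120)&(i[...,1]<80)&(i[...,2]<80)&(abs(W[...,0]-520)<50)&(abs(W[...,1]-70)<80)&(W[...,2]>70)
q=np.percentile(W[m][:,2],[1,99]); print(q, readout.observe()["contact_force"])
if q[0]<83.5 and q[1]<150: print(ctrl.close_job())
E
```

```text
[ 82.03361547 146.72423699] [ 0.41856722  0.16112627 -0.42390626]
the job is handed in; nothing more can be done
None
```

The lens now stands over the black-rimmed filter with the index pin home one hole over (+0.42 rad), nothing else appears to have moved, and the job is handed in at about 9.5 s of robot time.

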